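# Put the craft kits away and latch the locker

## Task

Clear up the craft desk: first move the glue tub out of the door's way and stand it on the round cork mat, then slide every craft kit box upright into the little locker's lanes, under the slatted roof, so that all are wholly behind the door. Last, with all the kits in, push the door shut until its sprung tongue snaps in behind the strike, and leave the cups, clay pieces, scissors and glue stick where they are.

Things in the scene. Friction and masses are not known exactly. Their poses are not given: they have to be found in the camera images.
- locker: low wooden locker, open-fronted, fixed on the desk; no raised floor. Origin: on the desk, middle of its mouth. x points straight in from the mouth, y to the door's hinge side, z up. Outside x 0 to 235, y -85 to 85, 92 mm high. Side walls 8 mm thick from x = 0; back wall's inner face at x = 227 mm
- lane_left (a point): on the desk, where the locker's +y lane begins, on its centre line (locker x = 52, y = 40 mm). A 6 mm divider at y = 0, from x = 52 to the back, makes two lanes 74 mm wide; each holds two kits end to end, the second pushing the first further in. The 52 mm between mouth and divider are open from above
- lane_right (a point): the same for the -y lane (locker x = 52, y = -40 mm)
- roof_edge (a point): top of the front edge of the roof of green slats, 92 mm above the desk, locker x = 52 mm; the slats (8 mm thick, underside 84 mm above the desk) run from here to the back wall
- door (a joint): the locker's door, a wooden panel 165 wide, 12 thick, its top 90 mm above the desk, hinged upright at the mouth's +y side. 0 = shut (panel at locker x -14 to -2 mm); grows, rad, as the free edge swings out; stop at 1.95. Stays where left; begins ajar, 0.45 to 0.75. No handle: push its inner face to open, its outer face near the free edge to shut
- door_hinge (a point): point on the door's hinge axis, 50 mm above the desk, in the panel's mid-thickness (locker x = -8, y = 85 mm)
- door_edge (a point): middle of the door's free edge, 50 mm above the desk; moves with the door, 165 mm from the hinge axis
- tongue (a joint): brass sprung tongue on the door's free edge, sloped on the side that meets the strike: how far it is pushed back, m, 0 (out) to 0.009. As the door shuts it rides on the strike post below about 0.11 rad, is pushed back 5 mm and snaps out behind it at 0.03 to 0.01 rad. Takes about 3 to 8 N near the free edge. Once latched the door has 0.02 rad of play and cannot be pulled open
- strike_post (a point): middle of the fixed steel strike post, upright, 8 mm thick, from 30 to 70 mm above the desk, before the locker's -y wall; the tongue must end up behind it
- tub: white tub of glue paste with a green lid, round, 60 mm across the lid, 50 mm high, 150 g; origin under its centre. It stands in front of the locker, where the door has to swing
- mat: round cork mat, 120 mm across, 4 mm thick, fixed on the desk; origin under its centre
- kit_a: craft kit box with orange body and white lid, closed, 96 mm long (its x), 64 mm wide (its y), 40 mm high, with a white grip rib on top, 16 mm wide, 62 mm long along x, from 40 to 62 mm height, central. About 180 g. Both ends alike. Origin under its centre; absent in some starts
- kit_b: craft kit box with blue body and white lid, closed, 96 mm long (its x), 64 mm wide (its y), 40 mm high, with a white grip rib on top, 16 mm wide, 62 mm long along x, from 40 to 62 mm height, central. About 180 g. Both ends alike. Origin under its centre; absent in some starts
- kit_c: craft kit box with yellow body and white lid, closed, 96 mm long (its x), 64 mm wide (its y), 40 mm high, with a white grip rib on top, 16 mm wide, 62 mm long along x, from 40 to 62 mm height, central. About 180 g. Both ends alike. Origin under its centre; absent in some starts
- kit_d: craft kit box with red body and white lid, closed, 96 mm long (its x), 64 mm wide (its y), 40 mm high, with a white grip rib on top, 16 mm wide, 62 mm long along x, from 40 to 62 mm height, central. About 180 g. Both ends alike. Origin under its centre; absent in some starts
- cup_near: plain pale cup, 72 mm across, 85 mm high; not part of the job, to be left where it is; origin under its middle
- cup_far: plain pale cup, 72 mm across, 85 mm high; not part of the job, to be left where it is; origin under its middle
- clay_tower: ridged dark brown clay tower, 76 mm across, 82 mm high; not part of the job, to be left where it is; origin under its middle
- clay_disc: dark brown clay disc, 48 mm across, 10 mm thick; not part of the job, to be left where it is; origin under its middle
- clay_roll: dark brown clay bar, 160 by 26 by 20 mm; not part of the job, to be left where it is; origin under its middle
- scissors: pink-handled scissors, about 135 mm long, lying flat; not part of the job, to be left where it is; origin under its middle
- glue_stick: yellow and red glue stick, 90 mm long, 24 mm thick, lying; not part of the job, to be left where it is; origin under its middle

How it is judged:
On the way, in this order (a step that is already met when the one before it is completed fails the run):
1. the tub stands upright on the cork mat (horizontal distance between tub and mat below 0.034 m and height (world z) of tub between 0.001 and 0.012 m and angle between tub's own z axis and vertical below 0.15 rad), for 0.2 s.
2. all the kit boxes are in the locker, upright on the desk (x of kit_a in the frame of locker between 0.04 and 0.19 m and y of kit_a in the frame of locker between -0.078 and 0.078 m and height (world z) of each of kit_a, kit_b, kit_c, kit_d below 0.012 m and angle between each of kit_a, kit_b, kit_c, kit_d's own z axis and vertical below 0.15 rad and x of kit_b in the frame of locker between 0.04 and 0.19 m and y of kit_b in the frame of locker between -0.078 and 0.078 m and x of kit_c in the frame of locker between 0.04 and 0.19 m and y of kit_c in the frame of locker between -0.078 and 0.078 m and x of kit_d in the frame of locker between 0.04 and 0.19 m and y of kit_d in the frame of locker between -0.078 and 0.078 m).
3. the door is shut and the tongue has snapped out behind the strike (value of joint door below 0.035 rad and value of joint tongue below 0.003 m), for 0.2 s.
At the end, for the whole second after the job is handed in: Every kit box present is upright on the desk inside the locker (its centre 43 to 190 mm in from the mouth, between the side walls), the door is shut (under 0.035 rad) with the tongue out (pushed back less than 3 mm), the tub stands upright on the cork mat (centres within 34 mm), and all is at rest (all of step 1 and all of step 3 and x of kit_a in the frame of locker between 0.043 and 0.19 m and y of kit_a in the frame of locker between -0.078 and 0.078 m and height (world z) of each of kit_a, kit_b, kit_c, kit_d below 0.012 m and angle between each of kit_a, kit_b, kit_c, kit_d's own z axis and vertical below 0.15 rad and x of kit_b in the frame of locker between 0.043 and 0.19 m and y of kit_b in the frame of locker between -0.078 and 0.078 m and x of kit_c in the frame of locker between 0.043 and 0.19 m and y of kit_c in the frame of locker between -0.078 and 0.078 m and x of kit_d in the frame of locker between 0.043 and 0.19 m and y of kit_d in the frame of locker between -0.078 and 0.078 m and linear speed of each of kit_a, kit_b, kit_c, kit_d, tub below 0.02 m/s); the robot touches nothing.
It fails at once if a bystander (cup, clay piece, scissors, glue stick) is moved more than 50 mm (distance of any of cup_near, cup_far, clay_tower, clay_disc, clay_roll, scissors, glue_stick from where it was at the start of the episode above 0.05 m).
Of kit_a, kit_b, kit_c, kit_d only 3 to 4 are there at a start; the rules pass over those that are not, and their reading is None.
At some moment in a run one of kit_a, kit_b, kit_c, kit_d may be knocked a few centimetres aside while the robot is not near it.
Once in a run the grip may slacken for a moment while it holds something.
It also fails if it takes over 210 s, if anything falls off the work surface, if the arm or the gripper's body presses on something with over 40 N, if the wrist force passes 120 N, or if a joint passes its speed limit or range.

## Robot

A 6-joint arm with a two-finger parallel gripper is mounted at the origin on the work surface. World frame = base frame: x ahead of the robot, y to its left, z up, the work surface at z = 0. Lengths are in m, angles in rad, forces in N, time in s.
With the tool pointing down it reaches from about 0.25 to 0.775 m from the base axis. Payload 4 kg.
Tool frame: the origin (TCP) lies at the centre of the arm's flange, where the gripper is bolted on; the fingertips stand 199 mm ahead of it and the grasp point (between the pads) lies 180 mm ahead of it (robot.tcp_to_tips is the z of the fingertips in the tool frame, in m); z points along the fingers, y is the line along which they close (so a half turn about z gives the same grasp; the last joint's range is limited). The gripper opens to 94 mm and grips with 3 to 60 N. Pads are 16 mm wide; open, the fingers measure 119 mm over their backs; the gripper's body (75 mm by 177 mm) begins 78 mm behind the grasp point.
Start: joints at [-1.208, 0.087, 1.371, -0, 1.684, -0.103], TCP at [0.247, -0.491, 0.405] pointing down, gripper open.
Joint ranges: [-3.1, 3.1], [-0.76, 2.03], [0.27, 2.55], [-1.08, 4.22], [0.17, 2.65], [-2.57, 2.57]. Speed limits (rad/s): [2.79, 2.79, 3.14, 3.14, 3.14, 3.14].

## Interface

Orientations are given as [roll, pitch, yaw] about the fixed x, y, z axes, in that order (R = Rz(yaw) Ry(pitch) Rx(roll)).
In Python, from bench import robot gives the robot as it stands.
- The arm moves only by the tool play_rows, never from a script. Its arguments are lists of equal length, an entry for each row: "translation": the shift along the tool's x, y, z scaled (see below), a list of three; "twist": the turn, a rotation vector about the tool's x, y, z scaled (see below), a list of three; "gripper": the opening, from -1 (shut) to 1 (fully open). A call has 1 to 8 rows; each row shifts and turns the commanded pose from where the row before left it, along the tool's axes as they then stand; what a row does not reach is not made up. The controller multiplies each number of a shift by 0.04 m and each number of a turn by 0.1 rad. A row lasts 1/10 s, in which the tool goes at most 50 mm and 8.59 degrees, less where a joint would pass 70% of its speed; a pose out of reach is approached as far as the arm can. A call with a number of a shift or a turn outside -1 to 1 is refused whole. A call with a gripper value outside its range is refused whole. The fingers move at their own pace and stop on an object; the grip force is fixed at half the most. Time passes only in rows, so rows that do not move let the fingers close. It gives the time, the measured TCP pose, the force, the opening and the grip force at its end, in the units of the state.
- robot.get_obs(): the state, without advancing time (a new reading comes with each control period).
- robot.snapshot(name): name is "scene" or "top"; returns the picture (384x512x3 uint8, red, green, blue); there is no depth.
- robot.camera_model(name): a dict with "camera_matrix" (3x3 intrinsics, pixels), "rvec" (rotation vector, rad) and "tvec" (3), from world to camera coordinates, as OpenCV has them. Camera axes: x right, y down, z forward; pixel columns grow to the right and rows downward; lengths in m; the calibration is good to about 2 mm. A picture is of the moment at which its call begins. camera_model takes no time and is no camera call.
- robot.close_job(): hands the job in; it is judged then, once.
Trained networks look in the newest picture that a camera, given by its name, has taken for a name from the list of things; names that differ only in an ending like _2 or _b are one class to them, and where a whole thing is asked for, a point or a joint stands for the part that bears it (a point fixed in the world has none). Each returns a list of dicts, best first, with "score" (0 to 1); they miss things now and then, are a little off and sometimes report something else, mostly with a low value. They report only what shows in the picture. A call takes as long as a camera call.
- robot.recognise(name, camera): "centre" ([x, y, z] in m, in world coordinates, good to about 4 mm: the middle of the surface that is visible of it).
- robot.spot_point(name, camera): "centre" ([x, y, z] in m, in world coordinates, good to about 4 mm: a listed point, or the origin of a listed thing).
The state is a dict: "time": time; "joint_positions": joint angles; "qvel": joint speeds; "joint_torque": joint torques, N m; "tool_pos": TCP position; "ee_rot": TCP orientation; "wrist_force": force on the tool from outside, world axes, zero at the start; "wrist_torque": the same for the moment, N m; "width": finger opening in m; "finger_force": force on a finger pad.
Only numpy, scipy, OpenCV 4.12 (cv2) and the standard library are available. Lean on these libraries where they do the work, as an engineer would, in place of code of your own. Each camera call takes 0.05 s, during which the arm holds its last target. There are 200 camera calls.

## Working session

There is one attempt and no reset: what is moved stays moved. The work goes in short steps, Python scripts to look and compute and a tool call to move; the robot and the scene stay as the last step left them, time stands still between calls to the robot, and variables do not carry over. Pictures are saved under pics/ and viewed, at most 14 in all, crops included, and the job is handed in when it is done.

Besides the shell and the picture viewer there is one more tool, called in YAML: its name, and indented under it one key for each argument. play_rows: Moves the arm, as the interface text tells. Its arguments: {"type":"object","properties":{"translation":{"type":"array","items":{"type":"array","items":{"type":"number","minimum":-1,"maximum":1}}},"twist":{"type":"array","items":{"type":"array","items":{"type":"number","minimum":-1,"maximum":1}}},"gripper":{"type":"array","items":{"type":"number"}}},"required":["translation","twist","gripper"]}

```bash
ls; mkdir -p pics
python3 - <<'E'
from bench import robot
import cv2
for n in("scene","top"):
    cv2.imwrite(f"pics/{n}0.png",robot.snapshot(n)[:,:,::-1])
for c in("top","scene"):
    for n in["tub","mat","kit_a","kit_b","kit_c","kit_d","cup_near","cup_far","clay_tower","clay_disc","clay_roll","scissors","glue_stick","locker","lane_left","lane_right","roof_edge","door_hinge","door_edge","strike_post"]:
        r=robot.spot_point(n,c)
        print(c,n,[(round(d["score"],2),[round(float(x),3) for x in d["centre"]]) for d in r[:4]])
print(robot.get_obs())
E
```

```text
pics
top tub [(0.56, [0.534, -0.045, 0.004])]
top mat [(0.95, [0.663, -0.111, -0.001])]
top kit_a [(0.91, [0.447, -0.229, -0.001]), (0.8, [0.591, -0.369, -0.001]), (0.75, [0.588, -0.212, 0.003])]
top kit_b [(0.91, [0.447, -0.229, -0.001]), (0.8, [0.591, -0.369, -0.001]), (0.75, [0.588, -0.212, 0.003])]
top kit_c [(0.91, [0.447, -0.229, -0.001]), (0.8, [0.591, -0.369, -0.001]), (0.75, [0.588, -0.212, 0.003])]
top kit_d [(0.91, [0.447, -0.229, -0.001]), (0.8, [0.591, -0.369, -0.001]), (0.75, [0.588, -0.212, 0.003])]
top cup_near [(0.9, [0.802, 0.015, 0.003]), (0.72, [0.556, 0.139, 0.002])]
top cup_far [(0.72, [0.769, -0.181, 0.001])]
top clay_tower [(0.86, [0.753, -0.292, 0.004]), (0.5, [0.709, -0.208, -0.002])]
top clay_disc [(0.51, [0.705, -0.21, -0.003])]
top clay_roll [(0.97, [0.36, 0.245, 0.0]), (0.57, [0.591, -0.369, -0.004])]
top scissors [(0.64, [0.307, -0.218, 0.001])]
top glue_stick [(0.93, [0.339, -0.403, -0.0])]
top locker [(0.84, [0.593, 0.084, 0.003])]
top lane_left [(0.85, [0.554, 0.137, 0.001]), (0.32, [0.637, 0.13, -0.006])]
top lane_right [(0.97, [0.633, 0.132, -0.002
[... 1858 characters left out ...]
joint_positions': array([-1.20808997e+00,  8.72215523e-02,  1.37067869e+00,  1.63889176e-06,
        1.68361328e+00, -1.03114669e-01]), 'qvel': array([-7.12500876e-04, -1.52986903e-04, -1.48175534e-04, -5.59207015e-04,
        5.34558631e-05, -1.45012344e-03]), 'joint_torque': array([ 2.78162788e-04, -3.40032542e+01, -3.02590191e+01,  7.18614226e-02,
        2.37970281e-02, -6.32222935e-06]), 'tool_pos': array([ 0.2470277 , -0.49141199,  0.40470491]), 'ee_rot': array([3.14151377e+00, 6.52540827e-06, 4.65821213e-01]), 'wrist_force': array([-0.63106321,  0.02175408,  0.50422509]), 'wrist_torque': array([ 0.01726916,  0.0515661 , -0.01928458]), 'finger_force': 0.0, 'width': 0.09373212435620092}
```

View pics/top0.png

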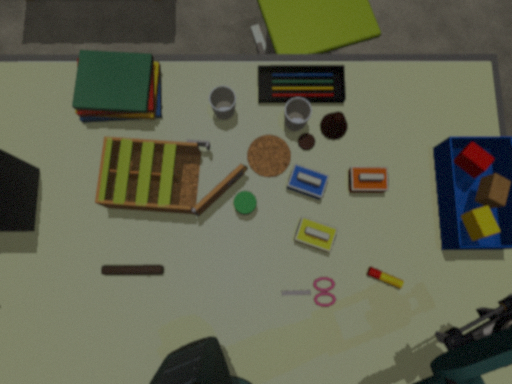

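View pics/scene0.png

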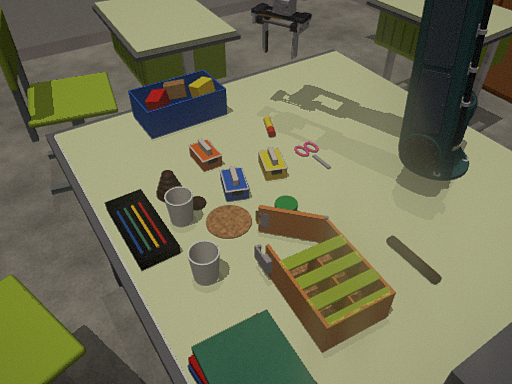

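The top view shows the locker at left with its mouth facing right. The door is ajar, with its free edge near (243,168). The green-lidded tub is at (245,203) and the mat at (269,156). There are three kits: blue (308,182), orange (369,179) and yellow (316,235). The scene view agrees. The "kit" reported at (0.636,0.131) is really the lane_right spot.

```bash
cat > h.py <<'E'
from bench import robot
import numpy as np,cv2
def P(cam,pts):
    m=robot.camera_model(cam);p,_=cv2.projectPoints(np.float64(pts),np.float64(m["rvec"]),np.float64(m["tvec"]),np.float64(m["camera_matrix"]),None);return p[:,0]
def up(cam,px,z):
    m=robot.camera_model(cam);R,_=cv2.Rodrigues(np.float64(m["rvec"]));t=np.float64(m["tvec"]).ravel();K=np.float64(m["camera_matrix"])
    px=np.float64(px).reshape(-1,2);d=np.c_[px,np.ones(len(px))]@np.linalg.inv(K).T@R;c=-R.T@t
    return (c+d*((z-c[2])/d[:,2])[:,None])[:,:2]
COL={"kit_a":((5,110,60),(18,255,255)),"kit_b":((105,110,40),(125,255,255)),"kit_c":((24,110,60),(33,255,255)),"tub":((50,120,40),(80,255,255))}
def rect(img,n,near,z=.04,r=.07):
    "outline of a coloured thing in the top picture near a world xy, at height z"
    h=cv2.cvtColor(img,cv2.COLOR_RGB2HSV);m=cv2.inRange(h,*COL[n])
    c=P("top",[[*near,z]])[0];s=np.argwhere(m)[:,::-1];w=up("top",s,z);w=w[np.hypot(*(w-near).T)<r]
    (cx,cy),(a,b),an=cv2.minAreaRect(np.float32(w*1000));an=np.radians(an)
    if a<b:an+=np.pi/2;a,b=b,a
    return np.array([cx,cy])/1000,(a,b),(an+np.pi/2)%np.pi-np.pi/2
def go(x,y,z=None,yaw=None):
    "shift in tool units (0.04 m) at the present yaw / twist units, to flange xyz"
    o=robot.get_obs();p=o["tool_pos"];c=o["ee_rot"][2];z=p[2] if z is None else z
    yaw=c if yaw is None else yaw
    d=np.array([x,y,z])-p
    f=lambda q:np.round(np.array([np.cos(q)*d[0]+np.sin(q)*d[1],np.sin(q)*d[0]-np.cos(q)*d[1],-d[2]])/.04,2)
    print("pos",p.round(4),"yaw",round(c,3),"shift(now)",f(c),"shift(after turn)",f(yaw),"twistz",round(-(yaw-c)/.1,2),"q6",round(o["joint_positions"][5],2))
def loc():
    # fitted locker frame: origin, x axis, y axis
    o,a=np.load("loc.npy")[:2],np.load("loc.npy")[2];return o,np.array([np.cos(a),np.sin(a)]),np.array([-np.sin(a),np.cos(a)])
def L(x,y):
    o,ax,ay=loc();return o+x*ax+y*ay
E
python3 - <<'E'
from h import *
from scipy.optimize import least_squares
img=robot.snapshot("top")
mod={"lane_left":(.052,.04),"lane_right":(.052,-.04),"roof_edge":(.052,0),"door_hinge":(-.008,.085),"locker":(0,0)}
ob=[]
for c in("top","scene"):
    robot.snapshot(c)
    for n,v in mod.items():
        for d in robot.spot_point(n,c)[:1]:
            p=d["centre"][:2]
            ob.append((n,v,p))
def f(q):
    c,s=np.cos(q[2]),np.sin(q[2])
    return np.ravel([[q[0]+c*v[0]-s*v[1]-p[0],q[1]+s*v[0]+c*v[1]-p[1]] for n,v,p in ob])
r=least_squares(f,[.593,.084,1.52],loss="soft_l1",f_scale=.004);np.save("loc.npy",r.x);print(r.x,np.round(r.fun*1000,1))
for n,q in(("kit_a",(.595,-.37)),("kit_b",(.588,-.21)),("kit_c",(.45,-.227)),("tub",(.534,-.044))):
    print(n,rect(img,n,np.array(q),.05 if n=="tub" else .03))
big=cv2.resize(img[120:220,80:280],None,fx=4,fy=4,interpolation=cv2.INTER_CUBIC)[:,:,::-1].copy()
def poly(pts,z,col):
    p=(P("top",[[*L(x/1000,y/1000),z/1000] for x,y in pts])-[80,120]+.5)*4
    cv2.polylines(big,[np.int32(p)],True,col,1)
poly([(0,85),(235,85),(235,-85),(0,-85)],92,(255,0,0));poly([(52,77),(52,-77)],92,(0,0,255));poly([(52,0),(227,0)],84,(255,0,255))
cv2.imwrite("pics/loc.png",big)
go(.534,-.044,.25,.466)
E
```

```text
[0.59250261 0.08317324 1.4897801 ] [  5.   -1.2   3.7   3.2  -1.7   2.1  -1.5  -2.3   0.   -1.8  -0.4  -0.1
   2.1   0.8  -0.8   2.9  -0.3   1.5  -6.2 -49.9]
kit_a (array([ 0.59361371, -0.36824832]), (97.19326782226562, 66.18798828125), np.float64(1.5070451771464164))
kit_b (array([ 0.59241321, -0.21039252]), (85.49772644042969, 53.70973587036133), np.float64(1.2211794683664934))
kit_c (array([ 0.45117245, -0.22719586]), (88.16693115234375, 55.889793395996094), np.float64(1.2248188111541412))
tub (array([ 0.53132013, -0.04527954]), (51.73426818847656, 51.10328674316406), np.float64(-0.00515348302541252))
pos [ 0.247  -0.4914  0.4047] yaw 0.466 shift(now) [11.43 -6.77  3.87] shift(after turn) [11.43 -6.77  3.87] twistz -0.0 q6 -0.1
```

View pics/loc.png

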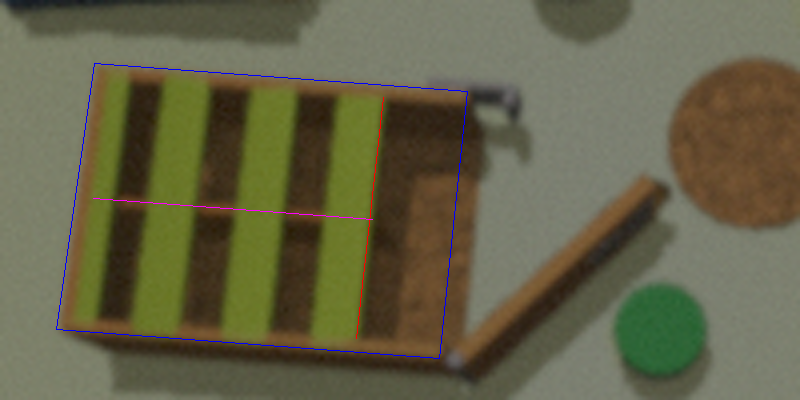

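The fitted outline lies on the locker walls, the roof edge (red, x≈370) and the divider, all within about 2 mm. I'll fetch the tub next, closing the fingers parallel to the door.

play_rows:
  translation:
    - [0,0,0.4]
    - [0,0,0.4]
    - [0,0,0.4]
    - [0.92,-0.23,0]
    - [0.92,-0.23,0]
    - [0.92,-0.23,0]
    - [0.92,-0.23,0]
    - [0.92,-0.23,0]
  twist:
    - [0,0,-0.97]
    - [0,0,-0.97]
    - [0,0,-0.97]
    - [0,0,0]
    - [0,0,0]
    - [0,0,0]
    - [0,0,0]
    - [0,0,0]
  gripper: [1,1,1,1,1,1,1,1]

```text
time: 3.55
tool_pos: [0.3498, -0.3303, 0.3568]
ee_rot: [3.141, -0.0, 0.756]
wrist_force: [0.1, -0.5, -0.4]
width: 0.0943
finger_force: 0.0
```

play_rows:
  translation:
    - [0.92,-0.23,0]
    - [0.92,-0.23,0]
    - [0.92,-0.23,0]
    - [0.92,-0.23,0]
    - [0.92,-0.23,0]
    - [0.92,-0.23,0]
    - [0.92,-0.23,0]
    - [0.8,-0.2,0]
  twist:
    - [0,0,0]
    - [0,0,0]
    - [0,0,0]
    - [0,0,0]
    - [0,0,0]
    - [0,0,0]
    - [0,0,0]
    - [0,0,0]
  gripper: [1,1,1,1,1,1,1,1]

```text
time: 4.35
tool_pos: [0.5107, -0.0784, 0.3568]
ee_rot: [3.141, -0.0, 0.758]
wrist_force: [0.5, -0.8, -1.1]
width: 0.0938
finger_force: 0.0
```

Run:
```python
from h import *
go(.533,-.045,.21,.757)
```

```text
pos [ 0.5107 -0.0784  0.3568] yaw 0.758 shift(now) [ 0.98 -0.22  3.67] shift(after turn) [ 0.98 -0.23  3.67] twistz 0.01 q6 0.55
```

play_rows:
  translation:
    - [0.98,-0.22,0]
    - [0,0,0.92]
    - [0,0,0.92]
    - [0,0,0.92]
    - [0,0,0.91]
    - [0,0,0]
    - [0,0,0]
    - [0,0,0]
  twist:
    - [0,0,0]
    - [0,0,0]
    - [0,0,0]
    - [0,0,0]
    - [0,0,0]
    - [0,0,0]
    - [0,0,0]
    - [0,0,0]
  gripper: [1,1,1,1,1,1,-1,-1]

```text
time: 5.15
tool_pos: [0.5336, -0.0471, 0.2125]
ee_rot: [3.138, -0.003, 0.757]
wrist_force: [0.2, 0.4, -0.6]
width: 0.0814
finger_force: 0.0
```

play_rows:
  translation:
    - [0,0,0]
    - [0,0,0]
    - [0,0,0]
    - [0,0,0]
    - [0,0,-0.6]
    - [0,0,-0.6]
    - [0,0,-0.6]
    - [0,0,-0.7]
  twist:
    - [0,0,0]
    - [0,0,0]
    - [0,0,0]
    - [0,0,0]
    - [0,0,0]
    - [0,0,0]
    - [0,0,0]
    - [0,0,0]
  gripper: [-1,-1,-1,-1,-1,-1,-1,-1]

```text
time: 5.95
tool_pos: [0.5321, -0.0469, 0.3096]
ee_rot: [-3.14, 0.002, 0.757]
wrist_force: [-0.5, 0.3, -1.8]
width: 0.0588
finger_force: 30.0
```

Run:
```python
from h import *
go(.6635,-.1115,.215)
```

```text
pos [ 0.5321 -0.0469  0.3096] yaw 0.757 shift(now) [1.28 3.43 2.37] shift(after turn) [1.28 3.43 2.37] twistz -0.0 q6 0.62
```

play_rows:
  translation:
    - [0.32,0.86,0]
    - [0.32,0.86,0]
    - [0.32,0.86,0]
    - [0.32,0.86,0]
    - [0,0,0]
    - [0,0,0.8]
    - [0,0,0.8]
    - [0,0,0.4]
  twist:
    - [0,0,0]
    - [0,0,0]
    - [0,0,0]
    - [0,0,0]
    - [0,0,0]
    - [0,0,0]
    - [0,0,0]
    - [0,0,0]
  gripper: [-1,-1,-1,-1,-1,-1,-1,-1]

```text
time: 6.75
tool_pos: [0.6627, -0.1113, 0.2257]
ee_rot: [-3.136, 0.004, 0.757]
wrist_force: [-0.2, 0.1, -2.2]
width: 0.059
finger_force: 30.0
```

Run:
```python
from h import *
go(.6635,-.1115,.215)
print(robot.get_obs()["width"],robot.get_obs()["wrist_force"])
```

```text
pos [ 0.6627 -0.1113  0.2257] yaw 0.757 shift(now) [0.01 0.02 0.27] shift(after turn) [0.01 0.02 0.27] twistz -0.0 q6 0.56
0.05900512606180758 [-0.24456903  0.06512751 -2.24995561]
```

play_rows:
  translation:
    - [0,0,0.15]
    - [0,0,0.1]
    - [0,0,0]
    - [0,0,0]
  twist:
    - [0,0,0]
    - [0,0,0]
    - [0,0,0]
    - [0,0,0]
  gripper: [-1,-1,-1,-1]

```text
time: 7.15
tool_pos: [0.6647, -0.1118, 0.2219]
ee_rot: [3.139, -0.002, 0.757]
wrist_force: [-0.3, 0.1, -1.6]
width: 0.0594
finger_force: 30.0
```

play_rows:
  translation:
    - [0,0,0.08]
    - [0,0,0.08]
    - [0,0,0]
    - [0,0,0]
  twist:
    - [0,0,0]
    - [0,0,0]
    - [0,0,0]
    - [0,0,0]
  gripper: [-1,-1,-1,-1]

```text
time: 7.55
tool_pos: [0.6647, -0.1119, 0.2153]
ee_rot: [3.139, -0.001, 0.757]
wrist_force: [-1.2, 0.5, 4.1]
width: 0.0588
finger_force: 30.0
```

play_rows:
  translation:
    - [0,0,0]
    - [0,0,0]
    - [0,0,0]
    - [0,0,-0.4]
    - [0,0,-0.8]
    - [0,0,-0.8]
    - [0,0,-0.6]
    - [0,0,0]
  twist:
    - [0,0,0]
    - [0,0,0]
    - [0,0,0]
    - [0,0,0]
    - [0,0,0]
    - [0,0,0]
    - [0,0,0]
    - [0,0,0]
  gripper: [0.6,0.6,0.6,0.6,0.6,0.6,0.6,-1]

```text
time: 8.35
tool_pos: [0.6651, -0.1119, 0.3242]
ee_rot: [3.132, -0.006, 0.757]
wrist_force: [0.4, -0.1, 0.6]
width: 0.0705
finger_force: 0.0
```

Run:
```python
from h import *
robot.snapshot("scene");print(robot.spot_point("tub","scene")[:1],robot.spot_point("door_edge","scene")[:1])
a=-(0.815);h=L(-.008,.085)
o,ax,ay=loc()
th=.74
def dp(th,r,off):  # point at r along door at angle th, off on the inner side
    u=-np.cos(th)*ay-np.sin(th)*ax; n=np.cos(th)*ax-np.sin(th)*ay
    return h+r*u+off*n
print(h,dp(th,.165,0))
for t,off in((.74,.045),(1.0,.01),(1.3,.01),(1.6,.01),(1.85,.01)):print(t,dp(t,.11,off).round(4))
q=dp(.74,.11,.045);go(*q,.24,.757)
```

```text
[{'centre': [0.6672, -0.1103, 0.0034], 'score': 0.61}] [{'centre': [0.5984, 0.1336, 0.0922], 'score': 0.41}]
[0.50713399 0.08207833] [ 0.61957784 -0.03867506]
0.74 [0.615  0.0322]
1.0 [ 0.5677 -0.0103]
1.3 [ 0.5377 -0.0241]
1.6 [ 0.505  -0.0284]
1.85 [ 0.4777 -0.0244]
pos [ 0.6639 -0.1117  0.3163] yaw 0.757 shift(now) [ 1.58 -3.45  1.91] shift(after turn) [ 1.58 -3.45  1.91] twistz -0.0 q6 0.56
```

play_rows:
  translation:
    - [0.4,-0.86,0]
    - [0.4,-0.86,0]
    - [0.4,-0.86,0]
    - [0.38,-0.87,0]
    - [0,0,0]
    - [0,0,0.9]
    - [0,0,0.9]
    - [0,0,0]
  twist:
    - [0,0,0]
    - [0,0,0]
    - [0,0,0]
    - [0,0,0]
    - [0,0,0]
    - [0,0,0]
    - [0,0,0]
    - [0,0,0]
  gripper: [-1,-1,-1,-1,-1,-1,-1,-1]

```text
time: 9.3
tool_pos: [0.6128, 0.0316, 0.2371]
ee_rot: [-3.131, 0.012, 0.757]
wrist_force: [-0.3, -0.5, -0.2]
width: 0.0006
finger_force: 0.0
```

play_rows:
  translation:
    - [-0.4,0,0]
    - [-0.4,0,0]
    - [-0.4,-0.02,0]
    - [-0.39,-0.02,0]
    - [-0.26,-0.09,0]
    - [-0.26,-0.09,0]
    - [-0.26,-0.08,0]
    - [-0.22,-0.16,0]
  twist:
    - [0,0,0]
    - [0,0,0]
    - [0,0,0]
    - [0,0,0]
    - [0,0,0]
    - [0,0,0]
    - [0,0,0]
    - [0,0,0]
  gripper: [-1,-1,-1,-1,-1,-1,-1,-1]

```text
time: 10.1
tool_pos: [0.5268, -0.0262, 0.2457]
ee_rot: [3.141, -0.0, 0.756]
wrist_force: [0.4, 0.4, 0.7]
width: 0.0002
finger_force: 0.5
```

play_rows:
  translation:
    - [-0.22,-0.16,0]
    - [-0.22,-0.16,0]
    - [-0.2,-0.2,0]
    - [-0.15,-0.2,0]
    - [-0.1,-0.2,0]
    - [0,0,0]
    - [0.4,0.2,0]
    - [0,0,-0.5]
  twist:
    - [0,0,0]
    - [0,0,0]
    - [0,0,0]
    - [0,0,0]
    - [0,0,0]
    - [0,0,0]
    - [0,0,0]
    - [0,0,0]
  gripper: [-1,-1,-1,-1,-1,-1,-1,-1]

```text
time: 10.9
tool_pos: [0.4928, -0.0178, 0.2629]
ee_rot: [-3.137, 0.004, 0.757]
wrist_force: [0.2, -0.0, -0.6]
width: 0.0002
finger_force: 0.0
```

play_rows:
  translation:
    - [0,0,-0.8]
    - [0,0,-0.8]
    - [0,0,-0.8]
    - [0,0,0]
  twist:
    - [0,0,0]
    - [0,0,0]
    - [0,0,0]
    - [0,0,0]
  gripper: [-1,-1,-1,-0.2]

```text
time: 11.3
tool_pos: [0.4939, -0.0182, 0.3668]
ee_rot: [3.134, -0.006, 0.757]
wrist_force: [-0.1, 0.4, 0.1]
width: 0.0052
finger_force: 0.0
```

Run:
```python
from h import *
img=robot.snapshot("top")
cv2.imwrite("pics/t1.png",cv2.resize(img[90:290,80:410],None,fx=2.4,fy=2.4)[:,:,::-1])
for n,q in(("kit_a",(.595,-.37)),("kit_b",(.588,-.21)),("kit_c",(.45,-.227))):
    h=cv2.cvtColor(img,cv2.COLOR_RGB2HSV);m=cv2.inRange(h,*COL[n])
    c=P("top",[[*q,.05]])[0]
    s=cv2.inRange(h,(0,0,130),(180,60,255));yy,xx=np.mgrid[:384,:512];s[np.hypot(xx-c[0],yy-c[1])>18]=0
    k,l,st,ce=cv2.connectedComponentsWithStats(s)
    for i in range(1,k):
        if 30<st[i,4]<400:
            w=up("top",np.argwhere(l==i)[:,::-1],.062);print("   rib?",st[i,4],cv2.minAreaRect(np.float32(w*1000)))
    print(n,rect(img,n,np.array(q),.03))
print([ (round(d["score"],2),np.round(d["centre"],3)) for d in robot.spot_point("kit_b","top")],robot.spot_point("door_edge","top")[:1])
go(.59,-.21,.3,.3)
```

```text
rib? 150 ((629.3003540039062, -368.6058349609375), (69.67416381835938, 15.931085586547852), 89.74248504638672)
   rib? 88 ((596.2224731445312, -369.7059020996094), (53.91461181640625, 10.392109870910645), 86.93548583984375)
kit_a (array([ 0.59161377, -0.36811615]), (100.20743560791016, 64.69066619873047), np.float64(1.5656473711433376))
   rib? 146 ((619.6192626953125, -222.96710205078125), (71.07410430908203, 19.75072479248047), 69.92452239990234)
   rib? 87 ((591.0153198242188, -209.2868194580078), (54.753028869628906, 11.69015121459961), 69.50922393798828)
kit_b (array([ 0.59241321, -0.21039252]), (85.49772644042969, 53.70973587036133), np.float64(1.2211794683664934))
   rib? 138 ((483.4247741699219, -236.9607696533203), (66.09062194824219, 16.901714324951172), 70.97310638427734)
   rib? 105 ((450.8770446777344, -225.95712280273438), (57.964603424072266, 11.35318374633789), 69.8629379272461)
kit_c (array([ 0.45111609, -0.22717555]), (88.16691589355469, 55.769996643066406), np.float64(1.2248181453638685))
[(0.93, array([ 0.447, -0.23 ,  0.002])), (0.74, array([ 0.591, -0.212,  0.   ])), (0.7, array([ 0.594, -0.368, -0.001]))] [{'centre': [0.4328, -0.0643, 0.0494], 'score': 0.59}]
pos [ 0.4929 -0.0181  0.3604] yaw 0.757 shift(now) [-1.53  5.15  1.51] shift(after turn) [0.9  5.3  1.51] twistz 4.57 q6 0.66
```

View pics/t1.png

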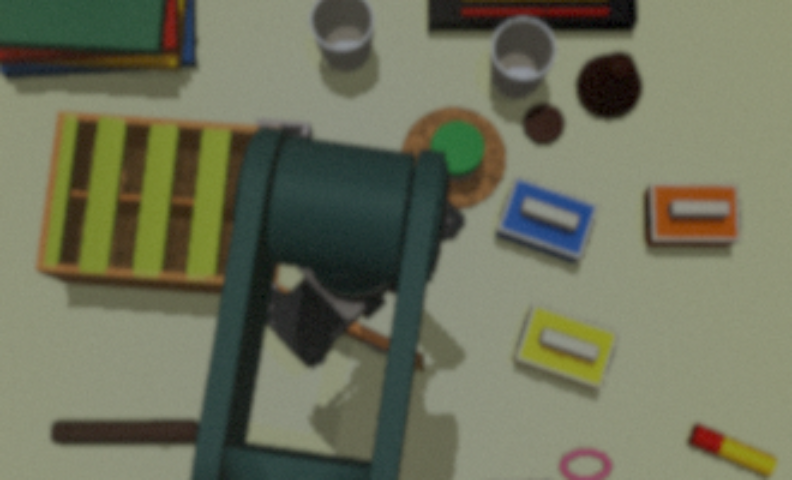

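The door is open, with its edge around (420,360) in the crop, which matches the network's (0.433,-0.064). The tub sits on the mat at (457,147). The ribs of the blue and yellow kits lie at about 70° and the orange one at about 89°. Next is blue into the left lane.

play_rows:
  translation:
    - [0,0,0]
    - [0,0,0]
    - [0,0,0]
    - [0,0,0]
    - [0,0,0]
    - [-0.73,0.79,0]
    - [-0.73,0.79,0]
    - [-0.73,0.79,0]
  twist:
    - [0,0,-0.92]
    - [0,0,-0.92]
    - [0,0,-0.92]
    - [0,0,-0.92]
    - [0,0,-0.92]
    - [0,0,0]
    - [0,0,0]
    - [0,0,0]
  gripper: [0,0,0,0,0,0,0,0]

```text
time: 12.25
tool_pos: [0.552, -0.1341, 0.3588]
ee_rot: [-3.137, 0.0, 1.218]
wrist_force: [0.4, -0.2, 0.2]
width: 0.0469
finger_force: 0.0
```

play_rows:
  translation:
    - [-0.73,0.79,0]
    - [-0.73,0.79,0]
    - [0,0,0.7]
    - [0,0,0.7]
    - [0,0,0.6]
    - [0,0,0.4]
    - [0,0,0]
    - [0,0,0]
  twist:
    - [0,0,0]
    - [0,0,0]
    - [0,0,0]
    - [0,0,0]
    - [0,0,0]
    - [0,0,0]
    - [0,0,0]
    - [0,0,0]
  gripper: [0,0,0,0,0,0,0,0]

```text
time: 13.05
tool_pos: [0.5909, -0.2098, 0.2651]
ee_rot: [-3.14, -0.0, 1.217]
wrist_force: [1.2, -0.8, 0.3]
width: 0.047
finger_force: 0.0
```

Run:
```python
from h import *
go(.591,-.2105,.244,1.215)
img=robot.snapshot("scene");c=P("scene",[[.591,-.21,.06]])[0].astype(int)
cv2.imwrite("pics/s1.png",cv2.resize(img[c[1]-60:c[1]+60,c[0]-80:c[0]+80],None,fx=4,fy=4)[:,:,::-1])
```

```text
pos [ 0.5909 -0.2098  0.2651] yaw 1.217 shift(now) [-0.01  0.01  0.53] shift(after turn) [-0.01  0.01  0.53] twistz 0.02 q6 -0.08
```

View pics/s1.png

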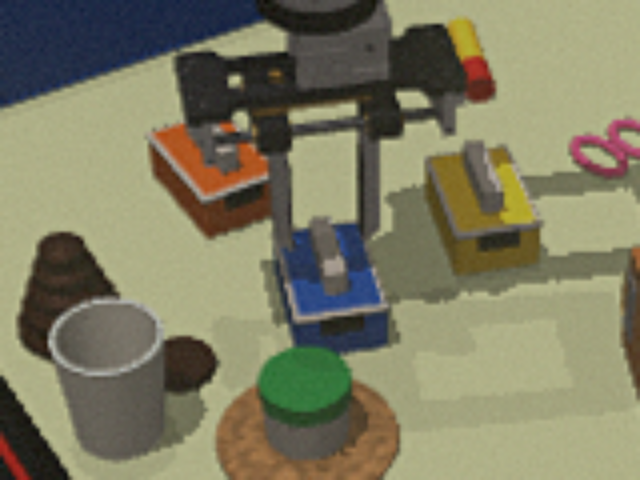

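The fingers straddle the blue rib at (325,250), and the tub is upright on the mat at (300,400). I'll lower, close and lift.

play_rows:
  translation:
    - [0,0,0.3]
    - [0,0,0.23]
    - [0,0,0]
    - [0,0,0]
    - [0,0,0]
    - [0,0,0]
    - [0,0,0]
    - [0,0,0]
  twist:
    - [0,0,0]
    - [0,0,0]
    - [0,0,0]
    - [0,0,0]
    - [0,0,0]
    - [0,0,0]
    - [0,0,0]
    - [0,0,0]
  gripper: [0,0,0,-1,-1,-1,-1,-1]

```text
time: 13.9
tool_pos: [0.591, -0.21, 0.2446]
ee_rot: [3.141, 0.0, 1.217]
wrist_force: [-0.8, -0.3, 0.5]
width: 0.0154
finger_force: 30.0
```

play_rows:
  translation:
    - [0,0,-0.3]
    - [0,0,-0.6]
    - [0,0,-0.8]
    - [0,0,-0.8]
    - [0,0,0]
    - [0,0,0]
    - [0,0,0]
    - [0,0,0]
  twist:
    - [0,0,0]
    - [0,0,0]
    - [0,0,0]
    - [0,0,0]
    - [0,0,-0.9]
    - [0,0,-0.9]
    - [0,0,-0.93]
    - [0,0,0]
  gripper: [-1,-1,-1,-1,-1,-1,-1,-1]

```text
time: 14.7
tool_pos: [0.5909, -0.21, 0.3448]
ee_rot: [3.141, 0.0, 1.49]
wrist_force: [0.5, 1.0, -1.7]
width: 0.0159
finger_force: 30.0
```

Run:
```python
from h import *
go(*L(-.015,.04),.344,1.49);go(*L(-.015,.04),.244,1.49)
```

```text
pos [ 0.5909 -0.21    0.3448] yaw 1.49 shift(now) [ 6.93 -1.56  0.02] shift(after turn) [ 6.93 -1.55  0.02] twistz -0.0 q6 -0.35
pos [ 0.5909 -0.21    0.3448] yaw 1.49 shift(now) [ 6.93 -1.56  2.52] shift(after turn) [ 6.93 -1.55  2.52] twistz -0.0 q6 -0.35
```

play_rows:
  translation:
    - [0.87,-0.2,0]
    - [0.87,-0.2,0]
    - [0.87,-0.2,0]
    - [0.87,-0.19,0]
    - [0.87,-0.19,0]
    - [0.86,-0.19,0]
    - [0.86,-0.19,0]
    - [0.86,-0.19,0]
  twist:
    - [0,0,0]
    - [0,0,0]
    - [0,0,0]
    - [0,0,0]
    - [0,0,0]
    - [0,0,0]
    - [0,0,0]
    - [0,0,0]
  gripper: [-1,-1,-1,-1,-1,-1,-1,-1]

```text
time: 15.5
tool_pos: [0.5512, 0.0727, 0.3447]
ee_rot: [3.141, 0.0, 1.487]
wrist_force: [0.6, -0.1, -2.2]
width: 0.0161
finger_force: 3.0
```

play_rows:
  translation:
    - [0,0,0]
    - [0,0,0.6]
    - [0,0,0.6]
    - [0,0,0.6]
    - [0,0,0.3]
    - [0,0,0.2]
    - [0,0,0]
    - [0,0,0]
  twist:
    - [0,0,0]
    - [0,0,0]
    - [0,0,0]
    - [0,0,0]
    - [0,0,0]
    - [0,0,0]
    - [0,0,0]
    - [0,0,0]
  gripper: [-1,-1,-1,-1,-1,-1,-1,-1]

```text
time: 16.3
tool_pos: [0.5521, 0.0711, 0.2534]
ee_rot: [3.14, -0.0, 1.489]
wrist_force: [0.2, 0.4, -1.0]
width: 0.0157
finger_force: 30.0
```

Run:
```python
from h import *
print(robot.get_obs()["wrist_force"],robot.get_obs()["width"])
go(*L(.038,.04),.2445,1.49)
img=robot.snapshot("scene");c=P("scene",[[*L(0,.02),.06]])[0].astype(int)
cv2.imwrite("pics/s2.png",cv2.resize(img[c[1]-60:c[1]+60,c[0]-80:c[0]+80],None,fx=4,fy=4)[:,:,::-1])
```

```text
[ 0.17641339  0.35541915 -0.97995437] 0.015707953807032056
pos [0.5521 0.0711 0.2534] yaw 1.489 shift(now) [ 1.33 -0.02  0.22] shift(after turn) [ 1.33 -0.02  0.22] twistz -0.01 q6 0.11
```

View pics/s2.png

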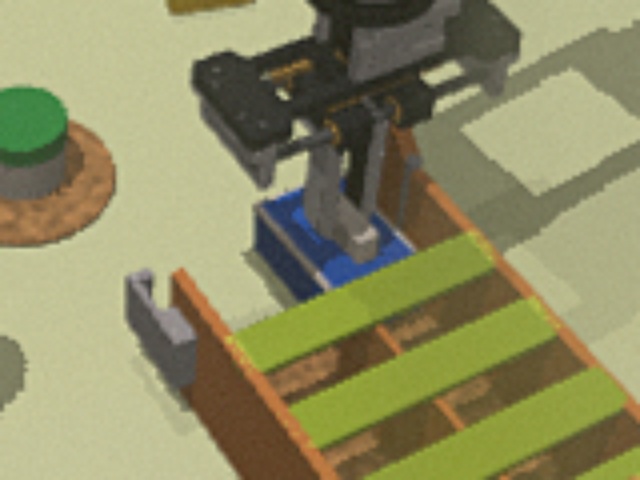

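The blue kit is still held and lined up with the left lane at (320,240), although the grip slackened briefly. I'll lower it to the desk, then slide it in.

play_rows:
  translation:
    - [0,0,0.1]
    - [0,0,0.1]
    - [0,0,0]
    - [0,0,0]
  twist:
    - [0,0,0]
    - [0,0,0]
    - [0,0,0]
    - [0,0,0]
  gripper: [-1,-1,-1,-1]

```text
time: 16.75
tool_pos: [0.5524, 0.0721, 0.2466]
ee_rot: [3.137, -0.003, 1.49]
wrist_force: [-0.5, 3.1, 5.4]
width: 0.016
finger_force: 30.0
```

play_rows:
  translation:
    - [0.2,0,0]
    - [0.2,0,0]
    - [0.2,0,0]
    - [0.2,0,0]
    - [0.2,0,0]
    - [0.2,0,0]
    - [0,0,0]
    - [0,0,0]
  twist:
    - [0,0,0]
    - [0,0,0]
    - [0,0,0]
    - [0,0,0]
    - [0,0,0]
    - [0,0,0]
    - [0,0,0]
    - [0,0,0]
  gripper: [-1,-1,-1,-1,-1,-1,-1,-1]

```text
time: 17.55
tool_pos: [0.5557, 0.1203, 0.2447]
ee_rot: [3.141, -0.002, 1.491]
wrist_force: [-0.5, -0.3, 3.8]
width: 0.0157
finger_force: 30.0
```

play_rows:
  translation:
    - [0,0,0]
    - [0,0,0]
    - [0,0,-0.5]
    - [0,0,-0.5]
    - [0,0,-0.5]
    - [-0.57,0,0]
    - [-0.57,0,0]
    - [-0.57,0,0]
  twist:
    - [0,0,0]
    - [0,0,0]
    - [0,0,0]
    - [0,0,0]
    - [0,0,0]
    - [0,0,0]
    - [0,0,0]
    - [0,0,0]
  gripper: [-0.36,-0.36,-0.36,-0.36,-0.36,-1,-1,-1]

```text
time: 18.35
tool_pos: [0.5497, 0.0509, 0.3035]
ee_rot: [-3.14, -0.001, 1.491]
wrist_force: [0.2, 0.3, 0.9]
width: 0.0093
finger_force: 0.0
```

Run:
```python
from h import *
go(*L(-.036,.04),.22,1.49);go(*L(.041,.04),.22,1.49)
print(robot.get_obs()["width"])
```

```text
pos [0.5497 0.0509 0.3035] yaw 1.491 shift(now) [-0.01  0.    2.09] shift(after turn) [-0.01  0.    2.09] twistz 0.01 q6 0.07
pos [0.5497 0.0509 0.3035] yaw 1.491 shift(now) [1.92 0.   2.09] shift(after turn) [1.92 0.   2.09] twistz 0.01 q6 0.07
0.009334730030587783
```

play_rows:
  translation:
    - [0,0,0.7]
    - [0,0,0.7]
    - [0,0,0.69]
    - [0,0,0]
    - [0.3,0,0]
    - [0.2,0,0]
    - [0.2,0,0]
    - [0.2,0,0]
  twist:
    - [0,0,0]
    - [0,0,0]
    - [0,0,0]
    - [0,0,0]
    - [0,0,0]
    - [0,0,0]
    - [0,0,0]
    - [0,0,0]
  gripper: [-1,-1,-1,-1,-1,-1,-1,-1]

```text
time: 19.15
tool_pos: [0.5536, 0.0877, 0.2225]
ee_rot: [3.138, 0.001, 1.49]
wrist_force: [-0.1, -1.5, 2.4]
width: 0.0005
finger_force: 1.1
```

play_rows:
  translation:
    - [0.2,0,0]
    - [0.2,0,0]
    - [0.2,0,0]
    - [0.2,0,0]
    - [0.2,0,0]
    - [0,0,0]
    - [0,0,0]
  twist:
    - [0,0,0]
    - [0,0,0]
    - [0,0,0]
    - [0,0,0]
    - [0,0,0]
    - [0,0,0]
    - [0,0,0]
  gripper: [-1,-1,-1,-1,-1,-1,-1]

```text
time: 19.85
tool_pos: [0.556, 0.1273, 0.2202]
ee_rot: [-3.141, -0.001, 1.49]
wrist_force: [0.1, 0.1, -0.1]
width: 0.0004
finger_force: 0.0
```

play_rows:
  translation:
    - [-0.4,0,0]
    - [-0.6,0,0]
    - [-0.6,0,-0.8]
    - [0,0,-0.8]
    - [0,0,-0.8]
    - [0,0,-0.8]
  twist:
    - [0,0,0]
    - [0,0,0]
    - [0,0,0]
    - [0,0,0]
    - [0,0,0]
    - [0,0,0]
  gripper: [-1,-1,-1,-1,-1,0]

```text
time: 20.45
tool_pos: [0.5506, 0.0614, 0.3496]
ee_rot: [-3.141, 0.0, 1.488]
wrist_force: [-0.1, 0.2, -1.0]
width: 0.0053
finger_force: 0.0
```

```bash
cat > ribs.py <<'E'
from h import *
def ribs(kits):
    img=robot.snapshot("top")
    hs=cv2.cvtColor(img,cv2.COLOR_RGB2HSV);pp=[d["centre"] for d in robot.spot_point("kit_a","top")]
    print("net",[np.round(p,3) for p in pp])
    for n,q in kits.items():
        q=min([p[:2] for p in pp],key=lambda p:np.hypot(*(np.array(p)-q)))
        c=P("top",[[*q,.062]])[0]
        s=cv2.inRange(hs,(0,0,120),(180,70,255));yy,xx=np.mgrid[:384,:512];s[np.hypot(xx-c[0],yy-c[1])>14]=0
        k,l,st,ce=cv2.connectedComponentsWithStats(s)
        for i in range(1,k):
            if 50<st[i,4]<180:
                w=up("top",np.argwhere(l==i)[:,::-1],.062);print(n,"rib?",st[i,4],[np.round(v,1) for v in cv2.minAreaRect(np.float32(w*1000))])
        print(n,rect(img,n,np.array(q),.03))
    return img
E
python3 - <<'E'
from ribs import *
img=ribs({"kit_a":(.595,-.37),"kit_c":(.45,-.227)})
robot.snapshot("scene")
cv2.imwrite("pics/t2.png",cv2.resize(robot.snapshot("scene")[90:370,140:420],None,fx=2,fy=2)[:,:,::-1])
go(.451,-.226,.3,1.22)
E
```

```text
net [array([ 0.594, -0.37 , -0.001]), array([ 0.447, -0.231,  0.001]), array([ 0.561,  0.184, -0.002])]
kit_a rib? 61 [array([ 624.9, -372.6]), array([51.5,  9.8]), np.float64(86.8)]
kit_a rib? 114 [array([ 595. , -369.8]), array([59.1, 10.5]), np.float64(89.7)]
kit_a (array([ 0.59161432, -0.36803653]), (100.04793548583984, 64.69075775146484), np.float64(1.5656444416661381))
kit_c rib? 122 [array([ 450.5, -226.2]), array([57.2, 13.2]), np.float64(69.8)]
kit_c (array([ 0.45105054, -0.22709624]), (88.18019104003906, 55.63578796386719), np.float64(1.221719557435561))
pos [0.5509 0.0621 0.349 ] yaw 1.489 shift(now) [-7.38 -1.9   1.23] shift(after turn) [-7.62  0.13  1.23] twistz 2.69 q6 0.09
```

View pics/t2.png

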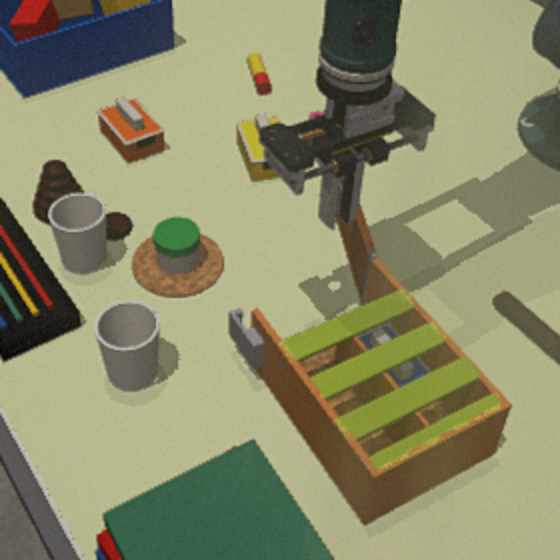

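Blue is in the left lane, visible under the slats at (395,355). Everything else is in place. Yellow is next.

play_rows:
  translation:
    - [-0.92,-0.24,0]
    - [-0.92,-0.24,0]
    - [-0.92,-0.24,0]
    - [-0.92,-0.24,0]
    - [-0.92,-0.24,0]
    - [-0.92,-0.24,0]
    - [-0.92,-0.23,0]
    - [-0.92,-0.23,0]
  twist:
    - [0,0,0]
    - [0,0,0]
    - [0,0,0]
    - [0,0,0]
    - [0,0,0]
    - [0,0,0]
    - [0,0,0]
    - [0,0,0]
  gripper: [0,0,0,0,0,0,0,0]

```text
time: 21.45
tool_pos: [0.45, -0.2257, 0.3459]
ee_rot: [-3.138, -0.002, 1.49]
wrist_force: [0.4, -0.9, 0.1]
width: 0.0469
finger_force: 0.0
```

play_rows:
  translation:
    - [0,0,0]
    - [0,0,0]
    - [0,0,0]
    - [0,0,0.7]
    - [0,0,0.7]
    - [0,0,0.4]
    - [0,0,0]
    - [0,0,0]
  twist:
    - [0,0,0.9]
    - [0,0,0.9]
    - [0,0,0.9]
    - [0,0,0]
    - [0,0,0]
    - [0,0,0]
    - [0,0,0]
    - [0,0,0]
  gripper: [0,0,0,0,0,0,0,0]

```text
time: 22.25
tool_pos: [0.4509, -0.2243, 0.2752]
ee_rot: [-3.138, -0.001, 1.22]
wrist_force: [-0.2, 1.1, -0.0]
width: 0.0469
finger_force: 0.0
```

Run:
```python
from h import *
go(.4505,-.2264,.244,1.22)
robot.snapshot("scene");print([(d["score"],np.round(d["centre"],3)) for d in robot.spot_point("kit_c","scene")])
```

```text
pos [ 0.4509 -0.2243  0.2752] yaw 1.22 shift(now) [-0.05  0.01  0.78] shift(after turn) [-0.05  0.01  0.78] twistz -0.0 q6 -0.22
[(0.76, array([ 0.45 , -0.226, -0.002])), (0.63, array([ 0.597, -0.371,  0.002])), (0.58, array([ 0.565,  0.189, -0.004]))]
```

play_rows:
  translation:
    - [-0.05,0.01,0.3]
    - [0,0,0.3]
    - [0,0,0.18]
    - [0,0,0]
    - [0,0,0]
    - [0,0,0]
    - [0,0,0]
    - [0,0,0]
  twist:
    - [0,0,0]
    - [0,0,0]
    - [0,0,0]
    - [0,0,0]
    - [0,0,0]
    - [0,0,0]
    - [0,0,0]
    - [0,0,0]
  gripper: [0,0,0,0,-1,-1,-1,-1]

```text
time: 23.15
tool_pos: [0.4512, -0.2264, 0.2459]
ee_rot: [3.141, 0.0, 1.22]
wrist_force: [0.1, 0.2, 0.4]
width: 0.0184
finger_force: 0.5
```

play_rows:
  translation:
    - [0,0,0]
    - [0,0,-0.3]
    - [0,0,-0.7]
    - [0,0,-0.8]
    - [0,0,-0.7]
    - [0,0,0]
    - [0,0,0]
    - [0,0,0]
  twist:
    - [0,0,0]
    - [0,0,0]
    - [0,0,0]
    - [0,0,0]
    - [0,0,0]
    - [0,0,-0.9]
    - [0,0,-0.9]
    - [0,0,-0.9]
  gripper: [-1,-1,-1,-1,-1,-1,-1,-1]

```text
time: 23.95
tool_pos: [0.4511, -0.2263, 0.3465]
ee_rot: [3.14, 0.001, 1.494]
wrist_force: [0.2, -0.2, -2.1]
width: 0.0157
finger_force: 30.0
```

Run:
```python
from h import *
go(*L(-.015,.04),.246,1.49)
```

```text
pos [ 0.4511 -0.2263  0.3465] yaw 1.494 shift(now) [7.62 1.93 2.51] shift(after turn) [7.62 1.9  2.51] twistz 0.04 q6 -0.5
```

play_rows:
  translation:
    - [0.95,0.24,-0.1]
    - [0.95,0.24,0]
    - [0.95,0.24,0]
    - [0.95,0.24,0]
    - [0.95,0.24,0]
    - [0.95,0.24,0]
    - [0.95,0.23,0]
    - [0.95,0.23,0]
  twist:
    - [0,0,0]
    - [0,0,0]
    - [0,0,0]
    - [0,0,0]
    - [0,0,0]
    - [0,0,0]
    - [0,0,0]
    - [0,0,0]
  gripper: [-1,-1,-1,-1,-1,-1,-1,-1]

```text
time: 24.75
tool_pos: [0.5516, 0.0722, 0.3501]
ee_rot: [3.141, 0.0, 1.49]
wrist_force: [-0.1, -0.4, -1.9]
width: 0.016
finger_force: 30.0
```

play_rows:
  translation:
    - [0,0,0]
    - [0,0,0.7]
    - [0,0,0.6]
    - [0,0,0.6]
    - [0,0,0.3]
    - [0,0,0.2]
    - [0,0,0]
    - [0,0,0]
  twist:
    - [0,0,0]
    - [0,0,0]
    - [0,0,0]
    - [0,0,0]
    - [0,0,0]
    - [0,0,0]
    - [0,0,0]
    - [0,0,0]
  gripper: [-1,-1,-1,-1,-1,-1,-1,-1]

```text
time: 25.55
tool_pos: [0.5519, 0.0703, 0.2547]
ee_rot: [3.14, -0.0, 1.49]
wrist_force: [1.1, -0.2, -2.0]
width: 0.0161
finger_force: 30.0
```

Run:
```python
from h import *
print(robot.get_obs()["wrist_force"],robot.get_obs()["width"])
go(*L(.038,.04),.246,1.49)
```

```text
[ 1.10324094 -0.17290031 -2.0148525 ] 0.016078583038620656
pos [0.5519 0.0703 0.2547] yaw 1.49 shift(now) [ 1.35 -0.01  0.22] shift(after turn) [ 1.35 -0.01  0.22] twistz -0.0 q6 0.11
```

play_rows:
  translation:
    - [0,0,0.1]
    - [0,0,0.11]
    - [0,0,0]
    - [0.2,0,0]
    - [0.2,0,0]
    - [0.2,0,0]
    - [0.2,0,0]
    - [0.2,0,0]
  twist:
    - [0,0,0]
    - [0,0,0]
    - [0,0,0]
    - [0,0,0]
    - [0,0,0]
    - [0,0,0]
    - [0,0,0]
    - [0,0,0]
  gripper: [-1,-1,-1,-1,-1,-1,-1,-1]

```text
time: 26.35
tool_pos: [0.5549, 0.1108, 0.2456]
ee_rot: [3.141, 0.001, 1.49]
wrist_force: [-0.4, -3.5, 3.7]
width: 0.0155
finger_force: 30.0
```

play_rows:
  translation:
    - [0.2,0,0]
    - [0.08,0,0]
    - [0,0,0]
    - [0,0,0]
    - [0,0,-0.5]
    - [0,0,-0.5]
    - [0,0,-0.5]
    - [-0.58,0,0]
  twist:
    - [0,0,0]
    - [0,0,0]
    - [0,0,0]
    - [0,0,0]
    - [0,0,0]
    - [0,0,0]
    - [0,0,0]
    - [0,0,0]
  gripper: [-1,-1,-0.36,-0.36,-0.36,-0.36,-0.36,-1]

```text
time: 27.15
tool_pos: [0.5544, 0.1002, 0.308]
ee_rot: [3.136, -0.004, 1.493]
wrist_force: [0.4, -0.7, 0.7]
width: 0.0251
finger_force: 0.0
```

play_rows:
  translation:
    - [-0.58,0,0]
    - [-0.58,0,0]
    - [0,0,0]
    - [0,0,0]
  twist:
    - [0,0,0]
    - [0,0,0]
    - [0,0,0]
    - [0,0,0]
  gripper: [-1,-1,-1,-1]

```text
time: 27.55
tool_pos: [0.5498, 0.0523, 0.3045]
ee_rot: [-3.141, -0.001, 1.489]
wrist_force: [-0.9, -0.2, -0.5]
width: 0.0006
finger_force: 0.0
```

Run:
```python
from h import *
go(*L(-.036,.04),.22,1.49);go(*L(.035,.04),.22,1.49)
img=robot.snapshot("scene");c=P("scene",[[*L(.05,.02),.06]])[0].astype(int)
cv2.imwrite("pics/s3.png",cv2.resize(img[c[1]-60:c[1]+60,c[0]-80:c[0]+80],None,fx=4,fy=4)[:,:,::-1])
```

```text
pos [0.5498 0.0523 0.3045] yaw 1.489 shift(now) [-0.04  0.    2.11] shift(after turn) [-0.04  0.    2.11] twistz -0.01 q6 0.07
pos [0.5498 0.0523 0.3045] yaw 1.489 shift(now) [ 1.73 -0.    2.11] shift(after turn) [1.73 0.   2.11] twistz -0.01 q6 0.07
```

View pics/s3.png

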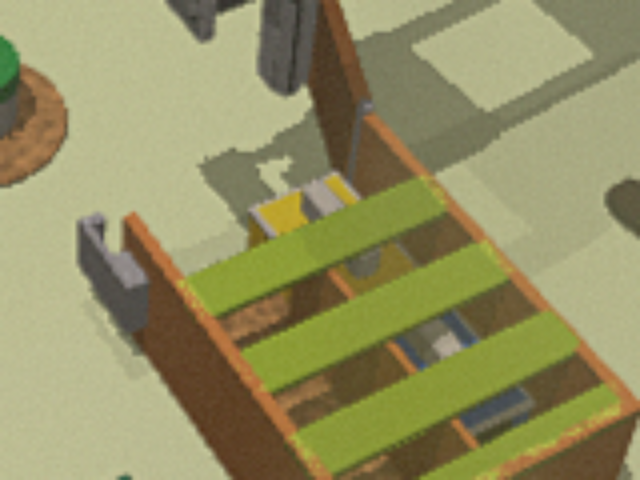

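Yellow is in the left lane at (310,215), pushing blue deeper at (480,370). I'll push yellow about 30 mm further in.

play_rows:
  translation:
    - [0,0,0.7]
    - [0,0,0.7]
    - [0,0,0.7]
    - [0,0,0]
    - [0.3,0,0]
    - [0.2,0,0]
    - [0.2,0,0]
    - [0.2,0,0]
  twist:
    - [0,0,0]
    - [0,0,0]
    - [0,0,0]
    - [0,0,0]
    - [0,0,0]
    - [0,0,0]
    - [0,0,0]
    - [0,0,0]
  gripper: [-1,-1,-1,-1,-1,-1,-1,-1]

```text
time: 28.4
tool_pos: [0.5533, 0.0889, 0.2224]
ee_rot: [3.139, 0.0, 1.49]
wrist_force: [0.0, -1.2, -0.5]
width: 0.0006
finger_force: 0.8
```

play_rows:
  translation:
    - [0.2,0,0]
    - [0.2,0,0]
    - [0,0,0]
    - [0,0,0]
    - [-0.5,0,0]
    - [-0.6,0,-0.8]
    - [0,0,-0.8]
    - [0,0,-0.8]
  twist:
    - [0,0,0]
    - [0,0,0]
    - [0,0,0]
    - [0,0,0]
    - [0,0,0]
    - [0,0,0]
    - [0,0,0]
    - [0,0,0]
  gripper: [-1,-1,-1,-1,-1,-1,-1,-1]

```text
time: 29.2
tool_pos: [0.5504, 0.0594, 0.3176]
ee_rot: [-3.14, -0.001, 1.488]
wrist_force: [0.2, 0.1, -0.4]
width: 0.0005
finger_force: 0.0
```

play_rows:
  translation:
    - [0,0,-0.8]
    - [0,0,0]
  twist:
    - [0,0,0]
    - [0,0,0]
  gripper: [0,0]

```text
time: 29.4
tool_pos: [0.5515, 0.06, 0.3549]
ee_rot: [3.131, -0.002, 1.489]
wrist_force: [1.7, 0.4, 0.1]
width: 0.0128
finger_force: 0.0
```

Run:
```python
from ribs import *
ribs({"kit_a":(.595,-.37)})
go(.595,-.3695,.3,1.55)
```

```text
net [array([ 0.594, -0.368, -0.003]), array([0.559, 0.162, 0.001])]
kit_a rib? 55 [array([ 625.3, -369.9]), array([46.5,  8. ]), np.float64(89.7)]
kit_a rib? 115 [array([ 595. , -369.7]), array([59. , 10.5]), np.float64(89.7)]
kit_a (array([ 0.59284454, -0.36820001]), (98.09123992919922, 66.02418518066406), np.float64(1.5230072326139696))
pos [0.5506 0.0601 0.3494] yaw 1.49 shift(now) [-10.61   1.98   1.24] shift(after turn) [-10.71   1.33   1.24] twistz -0.6 q6 0.09
```

play_rows:
  translation:
    - [0,0,0]
    - [-0.9,0.11,0]
    - [-0.9,0.11,0]
    - [-0.9,0.11,0]
    - [-0.9,0.11,0]
    - [-0.9,0.11,0]
    - [-0.9,0.11,0]
    - [-0.9,0.11,0]
  twist:
    - [0,0,-0.6]
    - [0,0,0]
    - [0,0,0]
    - [0,0,0]
    - [0,0,0]
    - [0,0,0]
    - [0,0,0]
    - [0,0,0]
  gripper: [0,0,0,0,0,0,0,0]

```text
time: 30.3
tool_pos: [0.5757, -0.1937, 0.346]
ee_rot: [-3.137, -0.002, 1.55]
wrist_force: [0.5, 0.4, -0.6]
width: 0.047
finger_force: 0.0
```

play_rows:
  translation:
    - [-0.9,0.11,0]
    - [-0.9,0.11,0]
    - [-0.9,0.11,0]
    - [-0.9,0.11,0]
    - [-0.81,0.12,0]
    - [0,0,0.6]
    - [0,0,0.6]
    - [0,0,0.5]
  twist:
    - [0,0,0]
    - [0,0,0]
    - [0,0,0]
    - [0,0,0]
    - [0,0,0]
    - [0,0,0]
    - [0,0,0]
    - [0,0,0]
  gripper: [0,0,0,0,0,0,0,0]

```text
time: 31.1
tool_pos: [0.594, -0.3694, 0.276]
ee_rot: [-3.137, -0.004, 1.549]
wrist_force: [-0.8, -0.0, -0.0]
width: 0.0471
finger_force: 0.0
```

play_rows:
  translation:
    - [0,0,0]
    - [0,0,0]
  twist:
    - [0,0,0]
    - [0,0,0]
  gripper: [0,0]

```text
time: 31.3
tool_pos: [0.5945, -0.369, 0.2788]
ee_rot: [-3.138, -0.003, 1.55]
wrist_force: [-0.4, -0.3, -0.7]
width: 0.0472
finger_force: 0.0
```

Run:
```python
from h import *
go(.595,-.3696,.2445,1.55)
robot.snapshot("scene");print([(d["score"],np.round(d["centre"],3)) for d in robot.spot_point("kit_c","scene")])
```

```text
pos [ 0.5945 -0.369   0.2788] yaw 1.55 shift(now) [-0.01  0.01  0.86] shift(after turn) [-0.01  0.01  0.86] twistz -0.0 q6 -0.62
[(0.87, array([ 0.598, -0.369,  0.002])), (0.81, array([ 0.562,  0.163, -0.003])), (0.56, array([ 0.567,  0.259, -0.002]))]
```

play_rows:
  translation:
    - [0,0,0.4]
    - [0,0,0.3]
    - [0,0,0.16]
    - [0,0,0]
    - [0,0,0]
    - [0,0,0]
    - [0,0,0]
    - [0,0,0]
  twist:
    - [0,0,0]
    - [0,0,0]
    - [0,0,0]
    - [0,0,0]
    - [0,0,0]
    - [0,0,0]
    - [0,0,0]
    - [0,0,0]
  gripper: [0,0,0,0,-1,-1,-1,-1]

```text
time: 32.2
tool_pos: [0.5949, -0.3694, 0.2474]
ee_rot: [3.141, 0.001, 1.55]
wrist_force: [-0.6, 0.9, 0.1]
width: 0.0183
finger_force: 0.0
```

play_rows:
  translation:
    - [0,0,0]
    - [0,0,-0.3]
    - [0,0,-0.7]
    - [0,0,-0.8]
    - [0,0,-0.7]
    - [0,0,0]
    - [0,0,0]
    - [0,0,0]
  twist:
    - [0,0,0]
    - [0,0,0]
    - [0,0,0]
    - [0,0,0]
    - [0,0,0]
    - [0,0,0.6]
    - [0,0,0]
    - [0,0,0]
  gripper: [-1,-1,-1,-1,-1,-1,-1,-1]

```text
time: 33.0
tool_pos: [0.5946, -0.3692, 0.3461]
ee_rot: [-3.14, -0.001, 1.491]
wrist_force: [0.3, -0.3, -0.9]
width: 0.0159
finger_force: 30.0
```

Run:
```python
from h import *
go(*L(-.015,-.04),.246,1.49)
```

```text
pos [ 0.5946 -0.3692  0.3461] yaw 1.491 shift(now) [10.89  0.05  2.5 ] shift(after turn) [10.89  0.03  2.5 ] twistz 0.01 q6 -0.56
```

play_rows:
  translation:
    - [0.91,0,-0.1]
    - [0.91,0,0]
    - [0.91,0,0]
    - [0.91,0,0]
    - [0.91,0,0]
    - [0.91,0,0]
    - [0.91,0.02,0]
    - [0.91,0.02,0]
  twist:
    - [0,0,0]
    - [0,0,0]
    - [0,0,0]
    - [0,0,0]
    - [0,0,0]
    - [0,0,0]
    - [0,0,0]
    - [0,0,0]
  gripper: [-1,-1,-1,-1,-1,-1,-1,-1]

```text
time: 33.8
tool_pos: [0.6196, -0.0777, 0.3492]
ee_rot: [-3.139, -0.0, 1.491]
wrist_force: [0.5, -0.2, -1.4]
width: 0.0158
finger_force: 30.0
```

play_rows:
  translation:
    - [0.9,0,0]
    - [0.9,0,0]
    - [0.9,0,0]
    - [0.9,0,0]
    - [0,0,0]
    - [0,0,0.5]
    - [0,0,0.5]
    - [0,0,0.5]
  twist:
    - [0,0,0]
    - [0,0,0]
    - [0,0,0]
    - [0,0,0]
    - [0,0,0]
    - [0,0,0]
    - [0,0,0]
    - [0,0,0]
  gripper: [-1,-1,-1,-1,-1,-1,-1,-1]

```text
time: 34.6
tool_pos: [0.6313, 0.0637, 0.2889]
ee_rot: [-3.14, 0.001, 1.49]
wrist_force: [0.7, -0.2, -1.1]
width: 0.0155
finger_force: 30.0
```

play_rows:
  translation:
    - [0,0,0]
    - [0,0,0]
  twist:
    - [0,0,0]
    - [0,0,0]
  gripper: [-1,-1]

```text
time: 34.8
tool_pos: [0.6314, 0.0637, 0.2898]
ee_rot: [-3.139, 0.001, 1.49]
wrist_force: [0.4, 0.5, -1.9]
width: 0.0159
finger_force: 30.0
```

Run:
```python
from h import *
go(*L(-.012,-.04),.246,1.49)
print(robot.get_obs()["width"])
img=robot.snapshot("scene");c=P("scene",[[*L(.0,-.02),.06]])[0].astype(int)
cv2.imwrite("pics/s4.png",cv2.resize(img[c[1]-60:c[1]+60,c[0]-80:c[0]+80],None,fx=4,fy=4)[:,:,::-1])
```

```text
pos [0.6314 0.0637 0.2898] yaw 1.49 shift(now) [ 0.11 -0.01  1.09] shift(after turn) [ 0.11 -0.01  1.09] twistz -0.0 q6 0.09
0.015853077396208906
```

View pics/s4.png

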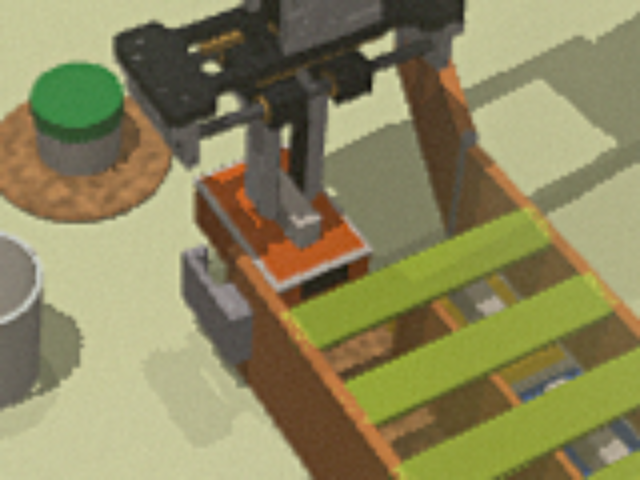

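Orange is held at (285,235) in front of the right lane, clear of the strike. I'll lower it and slide it in.

play_rows:
  translation:
    - [0,0,0.4]
    - [0,0,0.4]
    - [0,0,0.29]
    - [0,0,0]
    - [0.25,0,0]
    - [0.2,0,0]
    - [0.2,0,0]
    - [0.2,0,0]
  twist:
    - [0,0,0]
    - [0,0,0]
    - [0,0,0]
    - [0,0,0]
    - [0,0,0]
    - [0,0,0]
    - [0,0,0]
    - [0,0,0]
  gripper: [-1,-1,-1,-1,-1,-1,-1,-1]

```text
time: 35.65
tool_pos: [0.6343, 0.0993, 0.2468]
ee_rot: [-3.141, -0.0, 1.49]
wrist_force: [-1.3, -0.4, -1.5]
width: 0.0155
finger_force: 30.0
```

play_rows:
  translation:
    - [0.2,0,0]
    - [0.2,0,0]
    - [0.1,0,0]
    - [0,0,0]
    - [0,0,0]
    - [0,0,-0.5]
    - [0,0,-0.5]
    - [0,0,-0.5]
  twist:
    - [0,0,0]
    - [0,0,0]
    - [0,0,0]
    - [0,0,0]
    - [0,0,0]
    - [0,0,0]
    - [0,0,0]
    - [0,0,0]
  gripper: [-1,-1,-1,-0.36,-0.36,-0.36,-0.36,-0.36]

```text
time: 36.45
tool_pos: [0.636, 0.1177, 0.308]
ee_rot: [3.141, 0.0, 1.489]
wrist_force: [0.8, -0.5, 0.0]
width: 0.0298
finger_force: 0.0
```

play_rows:
  translation:
    - [-0.62,0,0]
    - [-0.62,0,0]
    - [-0.62,0,0]
    - [0,0,0]
    - [0,0,0]
  twist:
    - [0,0,0]
    - [0,0,0]
    - [0,0,0]
    - [0,0,0]
    - [0,0,0]
  gripper: [-1,-1,-1,-1,-1]

```text
time: 36.95
tool_pos: [0.63, 0.0434, 0.3075]
ee_rot: [3.141, -0.001, 1.488]
wrist_force: [1.0, 0.7, -0.1]
width: 0.0005
finger_force: 0.0
```

Run:
```python
from h import *
go(*L(-.036,-.04),.22,1.49);go(*L(.01,-.04),.22,1.49)
robot.snapshot("scene");o,ax,ay=loc()
print([(d["score"],np.round(d["centre"],3),((np.array(d["centre"])[:2]-o)@np.c_[ax,ay]).round(3)) for d in robot.spot_point("kit_c","scene")])
```

```text
pos [0.63   0.0434 0.3075] yaw 1.488 shift(now) [ 0.01 -0.01  2.19] shift(after turn) [ 0.01 -0.01  2.19] twistz -0.02 q6 0.06
pos [0.63   0.0434 0.3075] yaw 1.488 shift(now) [ 1.16 -0.02  2.19] shift(after turn) [ 1.16 -0.01  2.19] twistz -0.02 q6 0.06
[(0.83, array([ 0.561,  0.163, -0.002]), array([0.077, 0.038])), (0.62, array([ 0.64 ,  0.117, -0.002]), array([ 0.038, -0.045])), (0.55, array([ 0.567,  0.258, -0.004]), array([0.172, 0.039]))]
```

play_rows:
  translation:
    - [0,0,0.8]
    - [0,0,0.8]
    - [0,0,0.58]
    - [0,0,0]
    - [0.3,0,0]
    - [0.2,0,0]
    - [0.2,0,0]
    - [0.2,0,0]
  twist:
    - [0,0,0]
    - [0,0,0]
    - [0,0,0]
    - [0,0,0]
    - [0,0,0]
    - [0,0,0]
    - [0,0,0]
    - [0,0,0]
  gripper: [-1,-1,-1,-1,-1,-1,-1,-1]

```text
time: 37.85
tool_pos: [0.6335, 0.0806, 0.222]
ee_rot: [3.138, 0.001, 1.49]
wrist_force: [-0.5, -3.1, 1.8]
width: 0.0003
finger_force: 1.0
```

play_rows:
  translation:
    - [0.2,0,0]
    - [0.2,0,0]
    - [0.15,0,0]
    - [0,0,0]
    - [-0.5,0,0]
    - [-0.8,0,0]
    - [0,0,-0.8]
    - [0,0,-0.8]
  twist:
    - [0,0,0]
    - [0,0,0]
    - [0,0,0]
    - [0,0,0]
    - [0,0,0]
    - [0,0,0]
    - [0,0,0]
    - [0,0,0]
  gripper: [-1,-1,-1,-1,-1,-1,-1,-1]

```text
time: 38.65
tool_pos: [0.6298, 0.0491, 0.2822]
ee_rot: [-3.136, -0.001, 1.488]
wrist_force: [-0.2, -0.0, 1.0]
width: 0.0004
finger_force: 0.0
```

play_rows:
  translation:
    - [0,0,-0.8]
    - [0,0,-0.4]
  twist:
    - [0,0,0]
    - [0,0,0]
  gripper: [-1,-1]

```text
time: 38.85
tool_pos: [0.6308, 0.05, 0.3352]
ee_rot: [3.137, -0.001, 1.49]
wrist_force: [1.6, 0.2, 0.1]
width: 0.0006
finger_force: 0.0
```

Run:
```python
from h import *
img=robot.snapshot("scene");o,ax,ay=loc()
print([(d["score"],((np.array(d["centre"])[:2]-o)@np.c_[ax,ay]).round(3)) for d in robot.spot_point("kit_c","scene")])
print(robot.spot_point("door_edge","scene")[:2],robot.spot_point("tub","scene")[:1])
cv2.imwrite("pics/s5.png",cv2.resize(img[90:370,140:420],None,fx=2,fy=2)[:,:,::-1])
h=L(-.008,.085)
def dp(th,r,off):
    u=-np.cos(th)*ay-np.sin(th)*ax; n=np.cos(th)*ax-np.sin(th)*ay
    return h+r*u+off*n
for t in(1.85,1.6,1.3,1.0,.7,.4,.2,.08,0.01):print(t,dp(t,.14,-.016).round(4))
print("start",dp(1.85,.14,-.06));go(*dp(1.85,.14,-.06),.25)
```

```text
[(0.78, array([0.173, 0.039])), (0.62, array([0.077, 0.038]))]
[{'centre': [0.434, -0.0688, 0.0536], 'score': 0.71}, {'centre': [0.5651, 0.1649, -0.0008], 'score': 0.66}] []
1.85 [ 0.4428 -0.0433]
1.6 [ 0.4758 -0.0553]
1.3 [ 0.5178 -0.0584]
1.0 [ 0.5589 -0.049 ]
0.7 [ 0.5953 -0.0278]
0.4 [0.6238 0.0031]
0.2 [0.6372 0.0279]
0.08 [0.6428 0.0438]
0.01 [0.6451 0.0534]
start [ 0.40163763 -0.02778758]
pos [0.6303 0.0501 0.331 ] yaw 1.49 shift(now) [-2.4  -5.54  2.02] shift(after turn) [-2.4  -5.54  2.02] twistz -0.0 q6 0.07
```

View pics/s5.png

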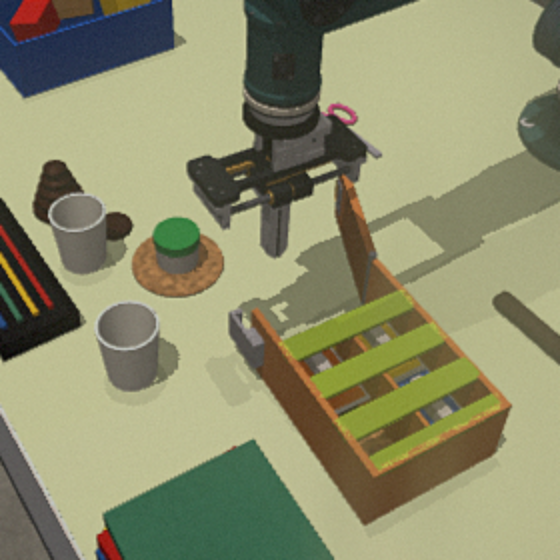

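All three kits are in: orange in the right lane at (345,390), yellow at (380,335) and blue at (440,410). The tub is on the mat at (178,245). Next I'll take the closed fingers around to the door's outer face and swing it shut.

play_rows:
  translation:
    - [-0.4,-0.92,0]
    - [-0.4,-0.92,0]
    - [-0.4,-0.92,0]
    - [-0.4,-0.92,0]
    - [-0.4,-0.93,0]
    - [-0.4,-0.93,0]
    - [0,0,0]
    - [0,0,0]
  twist:
    - [0,0,0]
    - [0,0,0]
    - [0,0,0]
    - [0,0,0]
    - [0,0,0]
    - [0,0,0]
    - [0,0,0]
    - [0,0,0]
  gripper: [-1,-1,-1,-1,-1,-1,-1,-1]

```text
time: 39.85
tool_pos: [0.4012, -0.0278, 0.3304]
ee_rot: [-3.14, -0.001, 1.489]
wrist_force: [0.3, 0.6, -0.2]
width: 0.0006
finger_force: 0.0
```

play_rows:
  translation:
    - [0,0,0.7]
    - [0,0,0.7]
    - [0,0,0.62]
    - [0,0,0]
    - [0,0,0]
  twist:
    - [0,0,0]
    - [0,0,0]
    - [0,0,0]
    - [0,0,0]
    - [0,0,0]
  gripper: [-1,-1,-1,-1,-1]

```text
time: 40.35
tool_pos: [0.4026, -0.0275, 0.2507]
ee_rot: [-3.14, -0.0, 1.49]
wrist_force: [0.7, 0.6, 0.4]
width: 0.0004
finger_force: 0.0
```

Run:
```python
from h import *
go(.4428,-.0433,.25,1.49)
```

```text
pos [ 0.4026 -0.0275  0.2507] yaw 1.49 shift(now) [-0.31  1.03  0.02] shift(after turn) [-0.31  1.03  0.02] twistz 0.0 q6 -0.13
```

play_rows:
  translation:
    - [-0.15,0.35,0]
    - [-0.15,0.35,0]
    - [0,0.33,0]
    - [-0.12,0.42,0]
    - [-0.11,0.43,0]
    - [0,0.52,0]
    - [0.01,0.53,0]
    - [0.16,0.5,0]
  twist:
    - [0,0,0]
    - [0,0,0]
    - [0,0,0]
    - [0,0,0]
    - [0,0,0]
    - [0,0,0]
    - [0,0,0]
    - [0,0,0]
  gripper: [-1,-1,-1,-1,-1,-1,-1,-1]

```text
time: 41.15
tool_pos: [0.5393, -0.0536, 0.2528]
ee_rot: [3.139, 0.0, 1.489]
wrist_force: [-0.8, 0.3, 0.2]
width: 0.0008
finger_force: 0.4
```

play_rows:
  translation:
    - [0.16,0.5,0]
    - [0.3,0.43,0]
    - [0.3,0.43,0]
    - [0.41,0.33,0]
    - [0.42,0.32,0]
    - [0.32,0.14,0]
    - [0.32,0.14,0]
    - [0,0,0]
  twist:
    - [0,0,0]
    - [0,0,0]
    - [0,0,0]
    - [0,0,0]
    - [0,0,0]
    - [0,0,0]
    - [0,0,0]
    - [0,0,0]
  gripper: [-1,-1,-1,-1,-1,-1,-1,-1]

```text
time: 41.95
tool_pos: [0.6366, 0.0299, 0.2517]
ee_rot: [3.14, -0.001, 1.492]
wrist_force: [0.3, 0.2, -0.3]
width: 0.0002
finger_force: 0.0
```

Run:
```python
from h import *
o,ax,ay=loc();p=robot.get_obs()["tool_pos"][:2];print("locker xy",((p-o)@np.c_[ax,ay]).round(4))
robot.snapshot("top");robot.snapshot("scene");print(robot.spot_point("door_edge","top")[:1],robot.spot_point("door_edge","scene")[:1])
```

```text
locker xy [-0.0496 -0.0483]
[] [{'centre': [0.666, 0.0464, 0.0533], 'score': 0.86}]
```

play_rows:
  translation:
    - [0.1,0.05,0]
    - [0.1,0.05,0]
    - [0.1,0,0]
    - [0.1,0,0]
    - [0.1,0,0]
    - [0.1,0,0]
    - [0.08,0,0]
    - [0,0,0]
  twist:
    - [0,0,0]
    - [0,0,0]
    - [0,0,0]
    - [0,0,0]
    - [0,0,0]
    - [0,0,0]
    - [0,0,0]
    - [0,0,0]
  gripper: [-1,-1,-1,-1,-1,-1,-1,-1]

```text
time: 42.95
tool_pos: [0.6422, 0.0553, 0.2511]
ee_rot: [3.141, 0.001, 1.49]
wrist_force: [-0.1, -1.8, 0.4]
width: 0.0003
finger_force: 1.0
```

Run:
```python
from h import *
o,ax,ay=loc();p=robot.get_obs()["tool_pos"][:2];print("locker xy",((p-o)@np.c_[ax,ay]).round(4),robot.get_obs()["wrist_force"])
robot.snapshot("top");robot.snapshot("scene");print(robot.spot_point("door_edge","top")[:1],robot.spot_point("door_edge","scene")[:1])
```

```text
locker xy [-0.0238 -0.0517] [-0.10271881 -1.79758033  0.40272214]
[] [{'centre': [0.6697, 0.0674, 0.0499], 'score': 0.72}]
```

play_rows:
  translation:
    - [0.05,0,0]
    - [0.05,0,0]
    - [0.05,0,0]
    - [0,0,0]
    - [0,0,0]
  twist:
    - [0,0,0]
    - [0,0,0]
    - [0,0,0]
    - [0,0,0]
    - [0,0,0]
  gripper: [-1,-1,-1,-1,-1]

```text
time: 43.65
tool_pos: [0.6424, 0.0571, 0.2513]
ee_rot: [-3.141, 0.01, 1.487]
wrist_force: [-0.7, -14.3, 1.3]
width: 0.0007
finger_force: 7.1
```

A firm 14 N stop means the door is on its end stop. I'll back off and look.

play_rows:
  translation:
    - [-0.3,0,0]
    - [-0.6,0,0]
    - [-0.6,0,0]
    - [0,0,-0.9]
    - [0,0,-0.9]
    - [0,0,-0.9]
    - [0,0,-0.9]
    - [0,0,0]
  twist:
    - [0,0,0]
    - [0,0,0]
    - [0,0,0]
    - [0,0,0]
    - [0,0,0]
    - [0,0,0]
    - [0,0,0]
    - [0,0,0]
  gripper: [-1,-1,-1,-1,-1,-1,-1,-1]

```text
time: 44.45
tool_pos: [0.6379, 0.0018, 0.4025]
ee_rot: [3.129, -0.002, 1.491]
wrist_force: [1.1, -0.6, 0.7]
width: 0.0005
finger_force: 0.0
```

Run:
```python
from h import *
o,ax,ay=loc()
img=robot.snapshot("scene")
for n in("door_edge","kit_c","tub","mat","cup_near","cup_far","clay_disc"):
    print(n,[(round(d["score"],2),np.round(d["centre"],3),((np.array(d["centre"])[:2]-o)@np.c_[ax,ay]).round(3)) for d in robot.spot_point(n,"scene")[:3]])
cv2.imwrite("pics/s6.png",cv2.resize(img[170:350,200:400],None,fx=3.2,fy=3.2)[:,:,::-1])
```

```text
door_edge [(0.58, array([0.672, 0.068, 0.049]), array([-0.009, -0.08 ]))]
kit_c [(0.82, array([ 0.564,  0.163, -0.   ]), array([0.077, 0.035])), (0.81, array([0.642, 0.16 , 0.001]), array([ 0.081, -0.044])), (0.53, array([ 0.564,  0.26 , -0.002]), array([0.174, 0.043]))]
tub [(0.94, array([ 0.669, -0.111,  0.001]), array([-0.187, -0.092])), (0.17, array([ 0.749, -0.288, -0.   ]), array([-0.357, -0.186]))]
mat [(0.94, array([ 0.667, -0.111,  0.004]), array([-0.188, -0.09 ]))]
cup_near [(0.72, array([ 0.8  ,  0.014, -0.002]), array([-0.053, -0.212]))]
cup_far [(0.71, array([ 0.764, -0.181, -0.001]), array([-0.249, -0.193]))]
clay_disc [(0.53, array([ 0.711, -0.212, -0.004]), array([-0.285, -0.142]))]
```

View pics/s6.png

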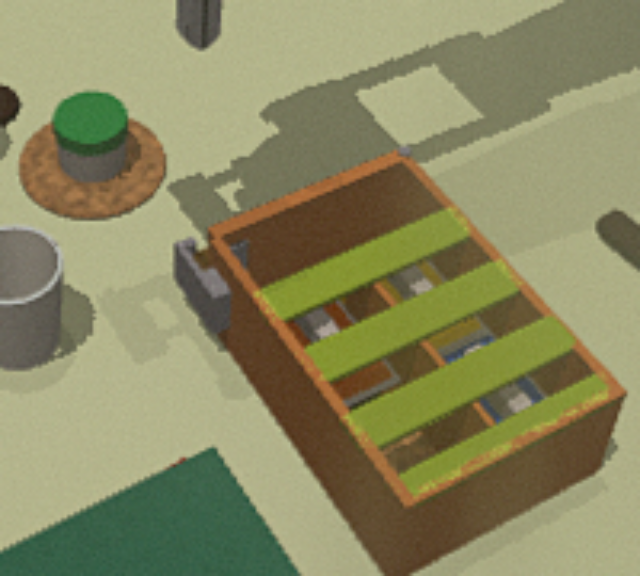

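The door lies flush across the mouth from (215,235) to (400,155), at about 0.006 rad. The kits are at locker x = 77, 81 and 174 mm, and the tub is upright on the mat. Handing in.

```bash
python3 -c "
from bench import robot
print(robot.close_job())"
```

```text
the job is handed in; nothing more can be done
None
```

I handed the job in at about 45 s; no verdict came back, but the last images showed the tub upright on the mat, all three kits present (blue, yellow and orange) in the lanes, the door shut at about 0.006 rad after a firm 14 N stop (tongue not read directly), and the bystanders I checked (cups, clay disc) unmoved.

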